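# Scoop clay balls from the bin into the pot

## Task

Lift the red scoop off its hook on the tool stand, use it to scoop the three glazed clay balls out of the blue bin all at once, and tip them into the terracotta pot without touching the balls with the fingers. Then stand the scoop upright on the plywood drying board, fully on the board, and let go. Leave the wooden paddle hanging, and leave the pot, the jar, the bottle and the guide bar standing where they are.

Things in the scene. Friction and masses are not known exactly. Their poses are not given: they have to be found in the camera images.
- stand: Fixed tool stand; origin on the table below the line joining the hooks' dips; hooks point along its -x, bars run along y. Steel base 130 x 150 x 10 mm (x -35 to +95), centre post 225 high at x +41 to +59. Upper wooden bar 170 long, z 202 to 224, front at x +38, carries two hooks; lower bar 190 long, z 80 to 100, front at x +7.5: hanging things lean on it.
- hook_left (a point): Hook at stand y +65 mm: 7 mm round bar; this point is on its axis, z 205, mid of a level dip 24 mm long in x. In front it rises 11 mm to the tip, 26 mm ahead (-x); behind, 10 mm to the upper bar. A hung thing comes off by lifting it 17 to 24 mm, then drawing it over 45 mm along stand -x.
- hook_right (a point): The same hook at stand y = -65 mm. The scoop hangs on either hook and the paddle on the other, by chance.
- scoop: Loose red scoop, about 140 g; origin on the floor's underside below the handle's axis, z up the handle, mouth (open end) at -x. Flat floor 3 mm thick, x -98 to +7, 71 wide; sides 2 thick, 42 high, 28 high from x -58 to -78, none on the last 20 mm (a bare lip); rear 45 high. Hangs upright, origin 44.5 mm above the table, mouth along stand -x. Stands by itself.
- scoop_grip (a point): Grip point on the scoop's strap handle (30 mm wide in y, 14 thick in x, upright, top at z 172): on its axis 115 mm above the scoop's origin; close the fingers along scoop y. Above it, z 130 to 164, is an eye 18 wide (y) x 34 high, open along x; the hook passes through it and the eye's roof rests in the dip.
- scoop_floor (a point): Centre of the underside of the scoop's floor, 45.5 mm from the origin towards the mouth.
- paddle: Loose pale wooden paddle, 130 g, hanging on the other hook by the same kind of strap handle and eye; blade 58 mm wide, 16 mm thick, 95 mm high; total height 172 mm. Origin at its lower end below the handle's axis, z up. To be left hanging.
- bin: Open blue bin fixed to the table, 88 mm wide outside, 80 inside (y), floor and walls 4 thick. Floor inside runs from x -100 (near end) to +125; far wall upright, 66 high. The near end is a panel sloping outward: from the floor at x -100 up to x -137, 48 high (50 degrees from level). Sides 66 high, 47 high nearer than x -60. Origin on the table, x along its length, +x away from the robot.
- bin_in (a point): Point on the bin's inner floor above the bin's origin, 4 mm above the table.
- ball1: ball1, its origin at its centre: a loose glazed clay ball (white), 32 mm across, smooth (friction about 0.25), about 22 g, resting on the bin's floor. All three start in the near (-x) half of the bin (centres at bin x -90 to -8), the far part of the floor free. They roll only when pushed or tilted over about 10 degrees.
- ball2: ball2, its origin at its centre: a loose glazed clay ball (terracotta), 32 mm across, smooth (friction about 0.25), about 22 g, resting on the bin's floor. All three start in the near (-x) half of the bin (centres at bin x -90 to -8), the far part of the floor free. They roll only when pushed or tilted over about 10 degrees.
- ball3: ball3, its origin at its centre: a loose glazed clay ball (white), 32 mm across, smooth (friction about 0.25), about 22 g, resting on the bin's floor. All three start in the near (-x) half of the bin (centres at bin x -90 to -8), the far part of the floor free. They roll only when pushed or tilted over about 10 degrees.
- pot: Loose open terracotta pot, 650 g or so, round, 85 mm high, 124 mm outside diameter at the rim and 99 mm at the foot, wall 5 mm. Origin under its centre, z up.
- pot_in (a point): Centre of the pot's inner floor, 6 mm above its underside.
- board: Plywood drying board fixed to the table, 150 (x) x 130 (y) x 10 mm; origin under its centre, its top 10 mm above the origin. Bin, pot and board exchange places by chance.
- glaze_jar: Loose blue jar, 64 mm diameter, 85 mm high, origin under its centre. Bystander.
- slip_bottle: Loose white bottle, 66 mm diameter, 180 mm high, origin under its centre. Bystander.
- guide: Loose pale wooden guide bar lying on the table, 35 (x) x 190 (y) x 22 mm, origin under its centre. Bystander.
Not all that is in view belongs to the job. Of the things shaped like the board, the plywood one is meant.

How it is judged (in metres and radians):
On the way, in this order (a step that is already met when the one before it is completed fails the run):
1. the red scoop is off its hook, carried at least 60 mm clear of both hooks, the paddle still hanging (distance between scoop_grip and hook_left above 0.09 m and distance between scoop_grip and hook_right above 0.09 m and height (world z) of scoop above 0.03 m and distance of paddle from where it was at the start of the episode below 0.03 m), for 0.2 s.
2. all three balls lie in the scoop, lifted 90 mm above the table (height (world z) of scoop_floor above 0.09 m and x of ball1 in the frame of scoop between -0.1 and 0.01 m and y of ball1 in the frame of scoop between -0.036 and 0.036 m and z of ball1 in the frame of scoop between 0.005 and 0.06 m and x of ball2 in the frame of scoop between -0.1 and 0.01 m and y of ball2 in the frame of scoop between -0.036 and 0.036 m and z of ball2 in the frame of scoop between 0.005 and 0.06 m and x of ball3 in the frame of scoop between -0.1 and 0.01 m and y of ball3 in the frame of scoop between -0.036 and 0.036 m and z of ball3 in the frame of scoop between 0.005 and 0.06 m), for 0.2 s.
3. all three balls are in the pot (horizontal distance between each of ball1, ball2, ball3 and pot_in below 0.056 m and z of ball1 in the frame of pot between 0.008 and 0.085 m and z of ball2 in the frame of pot between 0.008 and 0.085 m and z of ball3 in the frame of pot between 0.008 and 0.085 m), for 0.2 s.
At the end, for the whole second after the job is handed in: All three balls in the pot; scoop released, at rest, upright within 0.1 rad on the board, its floor's middle within 45 mm of the board's; pot upright, moved under 40 mm; paddle hanging, jar, bottle and guide bar moved under 30 mm (all of step 3 and horizontal distance between scoop_floor and board below 0.045 m and z of scoop in the frame of board between 0.006 and 0.015 m and angle between each of scoop, pot's own z axis and vertical below 0.1 rad and linear speed of scoop below 0.02 m/s and contact force between the fingers and scoop below 0.2 N and distance of pot from where it was at the start of the episode below 0.04 m and distance of each of paddle, glaze_jar, slip_bottle, guide from where it was at the start of the episode below 0.03 m); the robot touches nothing.
It fails at once if the fingers touch a ball (contact force between the fingers and ball1 above 0.5 N or contact force between the fingers and ball2 above 0.5 N or contact force between the fingers and ball3 above 0.5 N).
It fails at once if the paddle is knocked off its hook (height (world z) of paddle below 0.02 m).
It fails at once if the pot is tipped by over 0.4 rad (angle between pot's own z axis and vertical above 0.4 rad).
It fails at once if the jar, the bottle or the guide bar is pushed over 50 mm away (distance of any of glaze_jar, slip_bottle, guide from where it was at the start of the episode above 0.05 m).
It also fails if it takes over 72 s, if anything falls off the work surface, if the arm or the gripper's body presses on something with over 40 N, if the wrist force passes 120 N, or if a joint passes its speed limit or range.

## Robot

A 6-joint arm with a two-finger parallel gripper is mounted at the origin on the work surface. World frame = base frame: x ahead of the robot, y to its left, z up, the work surface at z = 0. Lengths are in m, angles in degrees, forces in N, time in s.
With the tool pointing down it reaches from about 0.375 to 0.75 m from the base axis. Payload 9 kg.
Tool frame: the origin (TCP) lies where the fingers leave the gripper's body, on its centre line; the fingertips stand 73 mm ahead of it and the grasp point (between the pads) lies 54 mm ahead of it (robot.tip_reach is the distance from the TCP to the fingertips, in m); z points along the fingers, y is the direction in which the jaws open and shut (so a half turn about z gives the same grasp; the last joint's range is limited). The gripper opens to 85 mm and grips with 20 to 120 N. Pads are 22 mm wide; open, the fingers measure 114 mm over their backs; the gripper's body (76 mm by 85 mm) begins 54 mm behind the grasp point. The pads swing forward as they close: fully open they stand 13 mm farther back than shut.
Start: joints at [-83.119, 5.964, 5.575, 89.605, 0, 77.527], TCP at [0.199, -0.566, 0.304] pointing down, gripper open.
Joint ranges: [-171.21, 171.21], [-48.23, 106.86], [-62.78, 66.21], [-105.2, 120.99], [-86.42, 89.51], [-180, 180]. Speed limits (degrees/s): [127.2, 127.2, 147.25, 180, 180, 180].

## Interface

Orientations are given as [roll, pitch, yaw] about the fixed x, y, z axes, in that order (R = Rz(yaw) Ry(pitch) Rx(roll)).
In Python, from plant import robot gives the robot as it stands. Calls block until the motion is done:
- robot.move_pose(position, orientation): joint-space move of the TCP to a pose.
- robot.line_to(position, vel=0.15, rotation=None, guard=None): straight line of the TCP; rotation=None keeps the orientation; vel is the mean speed in m/s. With guard (N) it stops when the force on the tool has changed by that much, and returns True; else False.
- robot.goto_joints(angles): joint-space move.
- robot.set_gripper(opening): finger opening in m; the grip force is fixed at half the most; returns when the fingers have stopped.
- robot.pause(seconds).
- robot.ik(position, orientation): joint angles nearest the present ones, or None.
- robot.observe(): the state.
- robot.grab_frame(name): name is "scene" or "side" or "wrist"; returns the picture (480x640x3 uint8, blue, green, red); there is no depth.
- robot.get_calibration(name): a dict with "vertical_fov" (degrees; the focal length in pixels is half the picture's height over the tangent of half this angle, whatever the lens; pixels are square), "cx", "cy" (the principal point, pixels), "rvec" (rotation vector, rad) and "tvec" (3), from world to camera coordinates, as OpenCV has them. Camera axes: x right, y down, z forward; pixel columns grow to the right and rows downward; lengths in m; the calibration is good to about 2 mm. A picture is of the moment at which its call begins: read the wrist's pose just before it. get_calibration takes no time and is no camera call; for the wrist camera it gives the pose at the moment of the call.
A pose or a line that the arm cannot do raises robot.IKError and nothing moves.
- robot.job_done(): hands the job in, once; it reports no verdict.
The state is a dict: "time": time; "q": joint angles; "qvel": joint speeds; "joint_torque": joint torques, N m; "tool_pos": TCP position; "tcp_rot": TCP orientation; "ft_force": force on the tool from outside, world axes, zero at the start; "torque": the same for the moment, N m; "gripper_width": finger opening in m.
Only numpy, scipy, OpenCV 4.12 (cv2) and the standard library are available. Lean on these libraries where they do the work, as an engineer would, in place of code of your own. Each camera call takes 0.05 s, during which the arm holds its last target. There are 200 camera calls.

## Working session

There is one attempt and no reset: what is moved stays moved. The work goes in short steps, each a Python script; the robot and the scene stay as the last script left them, time stands still between calls to the robot, and variables do not carry over. Pictures are saved under pics/ and viewed, about 8 in all and at most 12, crops included, and the job is handed in when it is done.

```bash
ls; mkdir -p pics; python3 - <<'E'
from plant import robot
import cv2
for n in ("scene","side","wrist"):
    c=robot.get_calibration(n); print(n,c)
    cv2.imwrite(f"pics/{n}0.png",robot.grab_frame(n))
print(robot.observe())
E
```

```text
pics
scene {'vertical_fov': 57.138129994341114, 'cx': 318.0733108355546, 'cy': 241.0893570313997, 'rvec': array([ 2.33501472,  0.73745386, -0.28731916]), 'tvec': array([-0.36554232, -0.19011571,  1.45277464])}
side {'vertical_fov': 48.54172684949701, 'cx': 323.0204996956662, 'cy': 243.5791192530797, 'rvec': array([ 2.15171039, -0.03256053,  0.04746032]), 'tvec': array([-0.54425012,  0.04510725,  1.65853187])}
wrist {'vertical_fov': 59.8449101355804, 'cx': 322.9607601107215, 'cy': 238.45761591087003, 'rvec': array([-2.36091014,  1.6726038 ,  0.24931347]), 'tvec': array([-0.59864401, -0.03805311,  0.37921139])}
{'time': 0.15, 'q': array([-8.31196062e+01,  5.99056668e+00,  5.54003086e+00,  8.96036344e+01,
        1.54386148e-03,  7.75259862e+01]), 'qvel': array([-0.02448419, -0.11808026,  0.12862742,  0.08407274, -0.02967437,
        0.11593174]), 'joint_torque': array([ 3.43271022e-03, -5.57354486e+01,  5.04007888e+01,  1.24862697e-02,
       -2.91460492e-04,  4.39427924e-05]), 'tool_pos': array([ 0.19883468, -0.56592793,  0.30332917]), 'tcp_rot': array([-1.79947442e+02, -1.32080125e-02,  1.93544007e+01]), 'ft_force': array([1.05811357, 0.30327724, 0.29948138]), 'torque': array([-0.00199732, -0.01398255,  0.01588892]), 'gripper_width': 0.08556787527473192}
```

View pics/scene0.png

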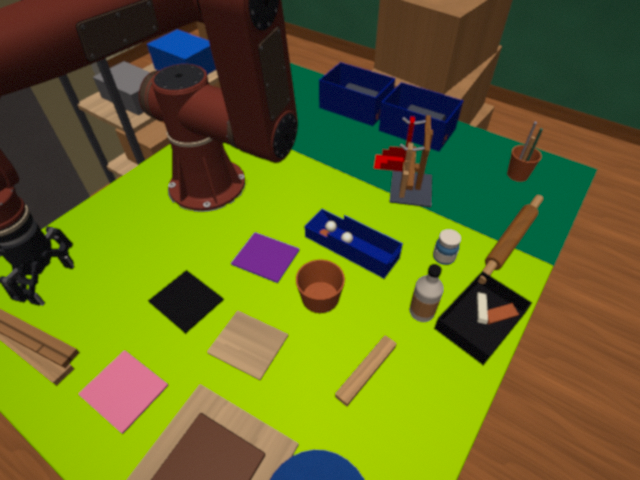

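View pics/side0.png

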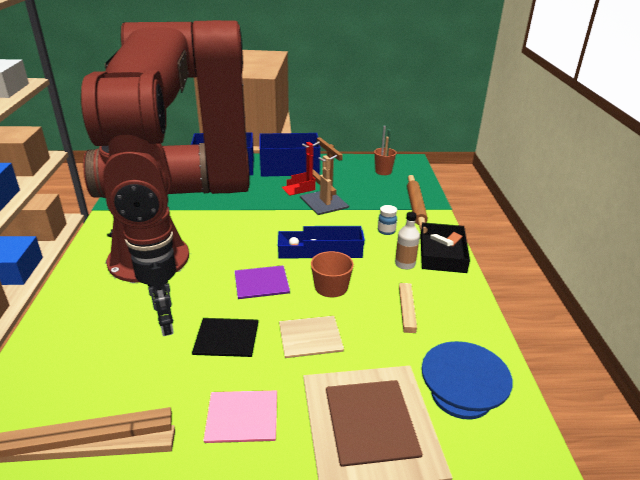

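Scene/side: the bin (scene 355,243), pot (320,285), plywood board (248,345), and stand with red scoop (410,165) are all visible. The scoop hangs on the hook nearer the robot, and the paddle on the other one. Now rough positions.

```bash
cat > h.py <<'E'
from plant import robot
import numpy as np, cv2
from scipy.spatial.transform import Rotation as R
def K(c):
    f=240/np.tan(np.radians(c["vertical_fov"]/2)); return np.array([[f,0,c["cx"]],[0,f,c["cy"]],[0,0,1]])
def ray(c,p):
    Rm=cv2.Rodrigues(np.array(c["rvec"]))[0]; o=-Rm.T@c["tvec"]
    d=Rm.T@np.linalg.inv(K(c))@np.array([p[0],p[1],1.]); return o,d/np.linalg.norm(d)
def onz(c,p,z):
    o,d=ray(c,p); return o+d*(z-o[2])/d[2]
def tri(rs):
    A=sum(np.eye(3)-np.outer(d,d) for o,d in rs); b=sum((np.eye(3)-np.outer(d,d))@o for o,d in rs)
    x=np.linalg.solve(A,b); return x,max(np.linalg.norm(np.cross(x-o,d)) for o,d in rs)
def proj(c,P):
    return cv2.projectPoints(np.float64(P).reshape(-1,3),np.float64(c["rvec"]),np.float64(c["tvec"]),K(c),None)[0].reshape(-1,2)
E
python3 - <<'E'
from h import *
np.set_printoptions(precision=3,suppress=True)
s=robot.get_calibration("scene"); d=robot.get_calibration("side")
for n,a,b,z in [("board",(248,345),(311,337),.01),("potrim",(320,275),(332,263),.085),("jar top",(449,236),(388,210),.085),("bottle foot",(424,315),(407,263),0.0),("guide",(367,370),(408,307),.022),("bin c",(354,236),(320,240),.06),("scoop handle top",(411,120),(310,144),.2165),("paddle top",(429,118),(327,155),.21),("standbase",(412,190),(325,201),.01)]:
    print(n,onz(s,a,z),onz(d,b,z),*tri([ray(s,a),ray(d,b)]))
for n in "scene","side":
    im=cv2.imread(f"pics/{n}0.png")
    y,x=((140,210),(80,160))
    c=im[95:275,290:470] if n=="scene" else im[125:305,230:410]
    cv2.imwrite(f"pics/{n}c.png",cv2.resize(c,None,fx=3.3,fy=3.3,interpolation=cv2.INTER_CUBIC))
E
python3 -c "
import cv2,numpy as np
cv2.imwrite('pics/c2.png',cv2.resize(np.hstack([cv2.imread('pics/scenec.png'),cv2.imread('pics/sidec.png')]),(800,400)))"
```

```text
board [ 0.503 -0.369  0.01 ] [ 0.498 -0.374  0.01 ] [ 0.499 -0.366  0.002] 0.0004898733474952301
potrim [ 0.557 -0.145  0.085] [ 0.562 -0.153  0.085] [ 0.56  -0.147  0.084] 0.0035401987828907384
jar top [0.766 0.158 0.085] [0.766 0.149 0.085] [0.766 0.16  0.081] 0.0020412691915298307
bottle foot [ 0.809 -0.046  0.   ] [ 0.807 -0.036  0.   ] [ 0.807 -0.046  0.005] 0.0034923971766151253
guide [ 0.771 -0.265  0.022] [ 0.765 -0.274  0.022] [ 0.769 -0.26   0.01 ] 7.28508075628816e-05
bin c [0.546 0.033 0.06 ] [0.534 0.006 0.06 ] [0.536 0.054 0.031] 0.0018071567858325888
scoop handle top [0.508 0.395 0.217] [0.51  0.392 0.217] [0.51  0.391 0.218] 0.0012248579642677952
paddle top [0.543 0.444 0.21 ] [0.567 0.312 0.21 ] [0.559 0.427 0.189] 0.030692709082077194
standbase [0.572 0.344 0.01 ] [0.567 0.349 0.01 ] [0.569 0.35  0.007] 0.002817958051117461
```

View pics/c2.png

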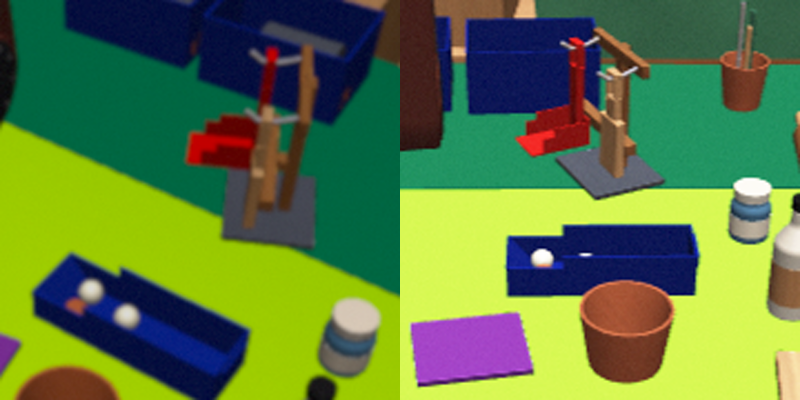

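The scoop is on the far (+y) hook, mouth towards the robot. There are two white balls and one terracotta ball at the near end of the bin. Next, wrist views from above for precise poses.

```bash
python3 - <<'E'
from h import *
np.set_printoptions(precision=3,suppress=True)
o=robot.observe(); c=robot.get_calibration("wrist"); ro,rd=ray(c,(c["cx"],c["cy"]))
Rt=R.from_euler("xyz",o["tcp_rot"],degrees=True)
print("cam in tool",Rt.inv().apply(ro-o["tool_pos"]),Rt.inv().apply(rd), "img right in tool",Rt.inv().apply(cv2.Rodrigues(c["rvec"])[0].T[:,0]))
for p in [(.48,.2,.42),(.47,.2,.40),(.45,.18,.38)]:
  for yaw in (0,90,-90,180,45):
    print(p,yaw,robot.ik(p,[180,0,yaw]))
# horizontal grasp reach tests
for yaw in (0,10,20,30):
  for el in (0,10,15):
    t=R.from_euler("z",yaw,degrees=True)
    z=t.apply([np.cos(np.radians(el)),0,-np.sin(np.radians(el))])
    for s in (1,-1):
      y=t.apply([0,s,0]); M=np.column_stack([np.cross(y,z),y,z]); e=R.from_matrix(M).as_euler("xyz",degrees=True)
      print("h",yaw,el,s,robot.ik(np.array([.51,.385,.16])-.054*z,e), robot.ik(np.array([.45,.2,.12])-.054*z,e) is not None)
E
```

```text
cam in tool [ 0.073 -0.    -0.07 ] [-0.289 -0.001  0.957] img right in tool [-0.     1.     0.001]
(0.48, 0.2, 0.42) 0 [   8.188   -4.428    7.361  101.788    0.    -171.812]
(0.48, 0.2, 0.42) 90 [  8.188  -4.428   7.361 101.788   0.     98.188]
(0.48, 0.2, 0.42) -90 [  8.188  -4.428   7.361 101.788   0.    -81.812]
(0.48, 0.2, 0.42) 180 [  8.188  -4.428   7.361 101.788   0.      8.188]
(0.48, 0.2, 0.42) 45 [  8.188  -4.428   7.361 101.788   0.    143.188]
(0.47, 0.2, 0.4) 0 [   8.353   -6.933    2.859   99.792    0.    -171.647]
(0.47, 0.2, 0.4) 90 [ 8.353 -6.933  2.859 99.792  0.    98.353]
(0.47, 0.2, 0.4) -90 [  8.353  -6.933   2.859  99.792   0.    -81.647]
(0.47, 0.2, 0.4) 180 [ 8.353 -6.933  2.859 99.792  0.     8.353]
(0.47, 0.2, 0.4) 45 [  8.353  -6.933   2.859  99.792   0.    143.353]
(0.45, 0.18, 0.38) 0 [   6.292  -12.221   -4.012   98.209    0.    -173.708]
(0.45, 0.18, 0.38) 90 [  6.292 -12.221  -4.012  98.209   0.     96.292]
(0.45, 0.18, 0.38) -90 [  6.292 -12.221  -4.012  98.209   0.    -83.708]
(0.45, 0.18, 0.38) 180 [  6.292 -12.221  -4.012  98.209   0.      6.292]
(0.45, 0.18, 0.38) 45 [  6.292 -12.221  -4.012  98.209   0.    141.292]
h 0 0 1 None False
h 0 0 -1 None False
h 0 10 1 None False
h 0 10 -1 None False
h 0 15 1 None False
h 0 15 -1 None False
h 10 0 1 None False
h 10 0 -1 None False
h 10 10 1 None False
h 10 10 -1 None False
h 10 15 1 None False
h 10 15 -1 None False
h 20 0 1 None False
h 20 0 -1 None False
h 20 10 1 None False
h 20 10 -1 None False
h 20 15 1 None False
h 20 15 -1 None False
h 30 0 1 None False
h 30 0 -1 None False
h 30 10 1 None False
h 30 10 -1 None False
h 30 15 1 None False
h 30 15 -1 None False<sys>:0: UserWarning: Gimbal lock detected. Setting third angle to zero since it is not possible to uniquely determine all angles.
```

```bash
python3 - <<'E'
from h import *
np.set_printoptions(precision=2,suppress=True)
def O(yaw,tilt,s=-1): # tool down leaning: hand top leans toward heading 'yaw'+180 (mouth side) by tilt
    t=R.from_euler("z",yaw,degrees=True); a=np.radians(tilt)
    z=t.apply([np.sin(a),0,-np.cos(a)]); y=t.apply([0,-s,0.]); return R.from_matrix(np.column_stack([np.cross(y,z),y,z])).as_euler("xyz",degrees=True),z
print(O(0,0),O(0,0,1))
for p in [(.46,.22,.45),(.46,.2,.42),(.40,.22,.42)]: print(p,robot.ik(p,[180,0,180]))
for yaw in (0,15,30):
    e,z=O(yaw,5); print("grasp",yaw,robot.ik(np.array([.51,.385,.2])-.054*z,e))
for x in (.5,.54,.64):
  for tl in (-30,-20,5):
    e,z=O(0,tl); print("bin",x,tl,robot.ik(np.array([x,.03,.14])-.054*z,e))
for yaw in (-15,0,30,60,90,-60,-90):
  for th in (40,50,60):
    a=np.radians(th); h=R.from_euler("z",yaw,degrees=True).apply([-np.sin(a),0,np.cos(a)]); m=R.from_euler("z",yaw,degrees=True).apply([-np.cos(a),0,-np.sin(a)])
    org=np.array([.56,-.147,.115])-.098*m   # lip at pot centre
    e,z=O(yaw,th+5); q=robot.ik(org+.132*h-.054*z,e)
    print("pour",yaw,th,q)
for yaw in (-40,0,40,-90,90):
  e,z=O(yaw,5); print("board",yaw,robot.ik(np.array([.5,-.37,.142])-.054*z,e))
robot.move_pose((.46,.2,.42),[180,0,180])
import json
def snap(n):
    c=robot.get_calibration("wrist"); cv2.imwrite(f"pics/{n}.png",robot.grab_frame("wrist")); json.dump({k:np.array(v).tolist() for k,v in c.items()},open(f"pics/{n}.json","w"))
snap("w1"); print(robot.observe()["time"])
E
```

```text
(array([180.,   0., 180.]), array([ 0.,  0., -1.])) (array([180.,   0.,   0.]), array([ 0.,  0., -1.]))
(0.46, 0.22, 0.45) [ 10.84  -4.53  10.54 105.07   0.    10.84]
(0.46, 0.2, 0.42) [  8.52  -7.58   4.42 102.     0.     8.52]
(0.4, 0.22, 0.42) [ 12.32 -15.23  -2.27 102.96   0.    12.32]
grasp 0 [26.35  7.25  1.61 79.88 -2.22 26.27]
grasp 15 [25.77  6.5   0.79 79.38 -0.93 10.73]
grasp 30 [25.16  6.17  0.45 79.29  0.42 -4.83]
bin 0.5 -30 [ -8.95  27.08  13.04 105.66  -4.46  -7.77]
bin 0.5 -20 [-9.64 14.58  1.06 96.22 -3.28 -9.07]
bin 0.5 5 [-12.18 -17.83 -28.31  74.63   1.05 -12.14]
bin 0.54 -30 [ -8.42  34.53  22.83 108.04  -4.2   -7.31]
bin 0.54 -20 [-9.02 21.58  9.39 97.59 -3.08 -8.49]
bin 0.54 5 [-11.21 -10.38 -21.97  73.5    0.97 -11.17]
bin 0.64 -30 [ -7.33  59.34  58.64 119.09  -3.66  -6.36]
bin 0.64 -20 [ -7.78  41.03  35.01 103.8   -2.66  -7.32]
bin 0.64 5 [-9.35  7.19 -4.71 73.17  0.81 -9.32]
pour -15 40 None
pour -15 50 None
pour -15 60 None
pour 0 40 None
pour 0 50 None
pour 0 60 None
pour 30 40 [-50.39 -24.53 -27.78  77.28  44.2  -76.54]
pour 30 50 [-58.52 -25.7  -32.84
[... 189 characters left out ...]
  47.88 -129.26]
pour 60 60 [ -59.81   23.15    5.33  119.01   51.85 -143.59]
pour 90 40 None
pour 90 50 None
pour 90 60 None
pour -60 40 [-12.01 -34.71 -37.12  53.8  -31.69  38.13]
pour -60 50 [ -5.69 -42.46 -47.2   45.46 -41.71  38.61]
pour -60 60 None
pour -90 40 [ -6.76  -3.37  -9.62  77.04 -44.6   80.48]
pour -90 50 [ -0.54   1.27  -9.32  78.64 -55.    89.06]
pour -90 60 [  4.73   9.34  -6.47  84.22 -64.59 101.07]
board -40 [-48.89   3.92  -7.96  73.18   0.77  -8.86]
board 0 [-50.33   5.49  -6.29  75.03   3.85 -50.23]
board 40 [-50.88   9.31  -2.13  78.63   5.   -90.88]
board -90 [-46.94   6.22  -5.51  74.61  -3.41  42.95]
board 90 [ -50.03   14.4     3.56   83.      3.21 -140.14]
3.075
```

View pics/w1.png

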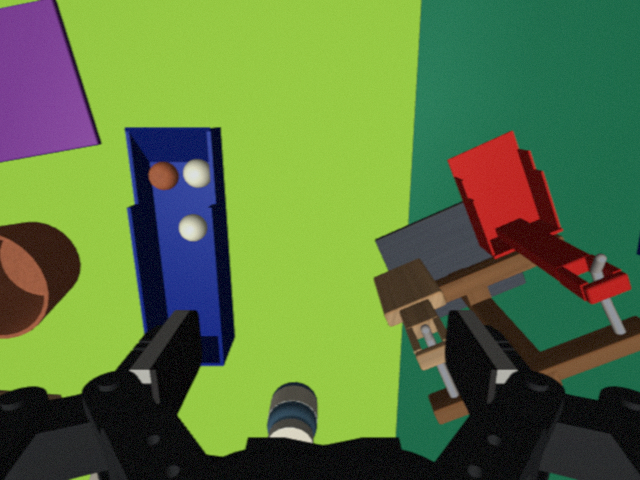

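The wrist view shows the bin (125..235, 128..365) with three balls at (163,176), (197,173), (193,228). The scoop lip corners are at about (448,160) and (514,132), and the scoop hangs yawed relative to the world.

```bash
python3 - <<'E'
from h import *
import json
np.set_printoptions(precision=4,suppress=True)
c={k:np.array(v) for k,v in json.load(open("pics/w1.json")).items()}
im=cv2.imread("pics/w1.png"); g=cv2.cvtColor(im,cv2.COLOR_BGR2GRAY)
def sub(p,gray=g): return cv2.cornerSubPix(gray,np.float32([[p]]),(4,4),(-1,-1),(3,30,.01))[0,0]
P=lambda p,z:onz(c,sub(p),z)
a,b=P((448,160),.0475),P((514,132),.0475)
print("lip px",sub((448,160)),sub((514,132)),a,b,"w",np.linalg.norm(a-b))
n=(b-a)/np.linalg.norm(b-a); y=-n if n[1]<0 else n; x=np.array([y[1],-y[0],0]); yaw=np.degrees(np.arctan2(x[1],x[0]))
lip=(a+b)/2; print("scoop yaw",yaw,"origin",lip+.098*x,"grip top px pred",proj(c,(lip+.098*x)*[1,1,0]+[0,0,.2165]))
s=json.load if 0 else None
sc=robot.get_calibration("scene"); sd=robot.get_calibration("side")
org=(lip+.098*x)*[1,1,0]
for z in (.2165,.2165-.02): print("pred handle scene",proj(sc,org+[0,0,z]),"side",proj(sd,org+[0,0,z]))
gc=[P((376,240),.01)]; print("base front-left corner?",gc)
# bin
hsv=cv2.cvtColor(im,cv2.COLOR_BGR2HSV)
m=cv2.inRange(hsv,(108,100,20),(130,255,255)); m[:,300:]=0; m[300:]=0
for v in (140,160,180,230,250,270,285):
    xs=np.where(m[v]>0)[0]; z=.048 if v<200 else .066
    print(v,xs.min(),xs.max(),onz(c,(xs.min()-.5,v),z)[:2] ,onz(c,(xs.max()+.5,v),z)[:2])
ys=[np.where(m[:,u]>0)[0].min() for u in (135,150,170,190,210)]
print("top rows",ys,[onz(c,(u,v-.5),.048)[:2] for u,v in zip((135,150,170,190,210),ys)])
# balls
for n,p in (("terra",(163,176)),("w",(197,173)),("w",(193,228))): print(n,onz(c,p,.02)[:2])
E
```

```text
lip px [447.6996 160.185 ] [512.0912 130.1927] [0.4333 0.3306 0.0475] [0.403  0.3942 0.0475] w 0.07041259756280399
scoop yaw 25.52503230214196 origin [0.5066 0.4046 0.0475] grip top px pred [[611.5925 290.0392]]
pred handle scene [[412.2114 118.3915]] side [[308.8895 142.639 ]]
pred handle scene [[411.1989 124.1487]] side [[308.8508 147.871 ]]
base front-left corner? [array([0.531 , 0.2614, 0.01  ])]
140 127 219 [ 0.4122 -0.0027] [0.4124 0.0933]
160 130 220 [ 0.4326 -0.0023] [0.4328 0.0928]
180 132 221 [ 0.4536 -0.003 ] [0.4537 0.0924]
230 131 224 [ 0.5036 -0.0028] [0.5037 0.0962]
250 133 227 [ 0.5258 -0.0037] [0.5259 0.0978]
270 136 228 [ 0.5486 -0.0034] [0.5488 0.0974]
285 138 229 [ 0.5662 -0.0035] [0.5663 0.0973]
top rows [np.int64(128), np.int64(128), np.int64(128), np.int64(128), np.int64(129)] [array([0.3998, 0.0077]), array([0.3998, 0.0231]), array([0.3998, 0.0435]), array([0.3999, 0.064 ]), array([0.4009, 0.0844])]
terra [0.4534 0.0201]
w [0.4501 0.0586]
w [0.514  0.0483]
```

```bash
cat >> h.py <<'E'
import json
np.set_printoptions(precision=4,suppress=True)
def O(yaw,tilt):
    "tool with jaws across the scoop; hand leans towards the mouth (heading yaw+180) by tilt deg; returns rpy, tool z"
    t=R.from_euler("z",yaw,degrees=True); a=np.radians(tilt)
    z=t.apply([np.sin(a),0,-np.cos(a)]); y=t.apply([0,1.,0]); return R.from_matrix(np.column_stack([np.cross(y,z),y,z])).as_euler("xyz",degrees=True),z
G,AL=.132,5.
def spose(org,yaw,th=0,g=None):
    "TCP pose for scoop origin org, scoop yaw, mouth-down angle th"
    g=G if g is None else g
    t=R.from_euler("z",yaw,degrees=True); a=np.radians(th)
    h=t.apply([-np.sin(a),0,np.cos(a)]); e,z=O(yaw,th+AL); return np.array(org)+g*h-.054*z,e
def snap(n,cam="wrist"):
    c=robot.get_calibration(cam); im=robot.grab_frame(cam); cv2.imwrite(f"pics/{n}.png",im); json.dump({k:np.array(v).tolist() for k,v in c.items()},open(f"pics/{n}.json","w")); return im,c
def load(n): return cv2.imread(f"pics/{n}.png"),{k:np.array(v) for k,v in json.load(open(f"pics/{n}.json")).items()}
E
python3 - <<'E'
from h import *
robot.move_pose((.52,.04,.36),[180,0,180]); a,_=snap("w2")
p,e=spose((.5066,.4046,.0445+.09),25.5); robot.move_pose(p,e); b,_=snap("w3")
cv2.imwrite("pics/w23.png",cv2.resize(np.hstack([a[:400],b]) if 0 else np.hstack([a,b]),None,fx=.625,fy=.625,interpolation=cv2.INTER_AREA))
print(robot.observe()["time"],robot.observe()["ft_force"])
E
```

```text
5.3 [-0.6106 -0.2125 -0.2085]
```

View pics/w23.png

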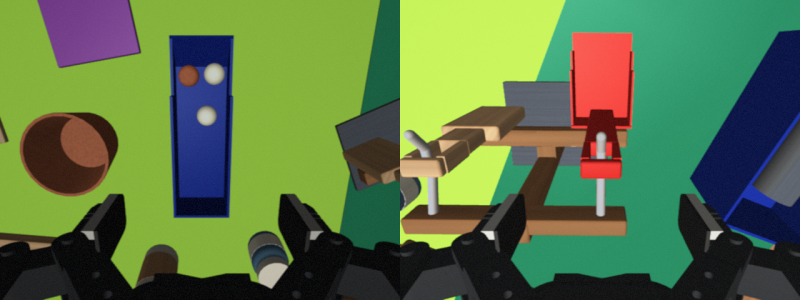

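Left: the bin is square on in the image, sides at full-size columns ~272–373, and the pot is at (110,245). Right: the scoop and its handle sit centred on the tool axis (col ~321) and aligned.

```bash
python3 - <<'E'
from h import *
im,c=load("w3"); hsv=cv2.cvtColor(im,cv2.COLOR_BGR2HSV)
m=cv2.inRange(hsv,(0,150,60),(6,255,255))|cv2.inRange(hsv,(174,150,60),(180,255,255))
n,l,st,_=cv2.connectedComponentsWithStats(m); k=1+np.argmax(st[1:,4]); m=(l==k)
vs=np.where(m.any(1))[0]; print("rows",vs.min(),vs.max())
for v in (vs.min()+2,vs.min()+8): 
    u=np.where(m[v])[0]; A,B=onz(c,(u.min()-.5,v),.0475),onz(c,(u.max()+.5,v),.0475); print("lip",v,u.min(),u.max(),A,B,np.linalg.norm(A-B))
v0=vs.min()
A,B=[onz(c,(u,v0-.5),.0475) for u in (np.where(m[v0+3])[0].min(),np.where(m[v0+3])[0].max())]
y=(A-B)/np.linalg.norm(A-B); y*=np.sign(y[1]); x=np.array([y[1],-y[0],0]); print("yaw",np.degrees(np.arctan2(x[1],x[0])),"org",(A+B)/2+.098*x)
for v in range(255,284,4):
    u=np.where(m[v,300:345])[0]+300; uu=np.where(m[v])[0]; print(v,uu.min(),uu.max(),[onz(c,(q,v),.2165)[:2] for q in (uu.min()-.5,uu.max()+.5)])
im,c=load("w2"); hsv=cv2.cvtColor(im,cv2.COLOR_BGR2HSV)
m=cv2.inRange(hsv,(108,100,20),(130,255,255)); m[:,:250]=0; m[:,400:]=0
for v in (70,100,130,180,220,260,300,330):
    xs=np.where(m[v]>0)[0]; z=.048 if v<150 else .066; A,B=onz(c,(xs.min()-.5,v),z),onz(c,(xs.max()+.5,v),z); print(v,xs.min(),xs.max(),A[:2],B[:2],B[1]-A[1])
for u in (285,300,320,340,360):
    r=np.where(m[:350,u]>0)[0]; print(u,r.min(),r.max(),onz(c,(u,r.min()-.5),.048)[:2],onz(c,(u,r.max()+.5),.066)[:2])
# step
for u in (273,276,372,369):print("gray",u,im[140:165,u].sum(1)[::2])
# floor/near panel edge: brightness down centre column
print(hsv[85:130:2,323,2])
# pot rim mask
pm=cv2.inRange(hsv,(0,80,30),(14,255,255)); pm[:,:20]=0; pm[:,200:]=0; n,l,st,ce=cv2.connectedComponentsWithStats(pm); k=1+np.argmax(st[1:,4]); print("pot",st[k],ce[k],onz(c,(110,245),.085))
E
```

```text
rows 53 285
lip 55 276 370 [0.4349 0.3316 0.0475] [0.4048 0.3949 0.0475] 0.070107662895644
lip 61 276 370 [0.4387 0.3332 0.0475] [0.4084 0.3968 0.0475] 0.07045156951164952
yaw 25.431120940980854 org [0.5069 0.4046 0.0475]
255 290 353 [array([0.5041, 0.3869]), array([0.492 , 0.4122])]
259 289 353 [array([0.506 , 0.3872]), array([0.4937, 0.4131])]
263 289 354 [array([0.5078, 0.388 ]), array([0.4953, 0.4143])]
267 289 354 [array([0.5096, 0.3888]), array([0.497 , 0.4152])]
271 289 353 [array([0.5114, 0.3896]), array([0.499 , 0.4157])]
275 289 353 [array([0.5132, 0.3904]), array([0.5007, 0.4166])]
279 289 353 [array([0.515 , 0.3912]), array([0.5025, 0.4175])]
283 290 352 [array([0.5167, 0.3924]), array([0.5045, 0.418 ])]
70 272 372 [ 0.4105 -0.0031] [0.4106 0.083 ] 0.08612032261843362
100 273 371 [ 0.4348 -0.0031] [0.4349 0.0829] 0.08607237271270535
130 274 370 [ 0.46   -0.0031] [0.4601 0.0829] 0.08602250220148609
180 273 371 [ 0.5017 -0.0034] [0.5018 0.0831] 0.08654629754885707
220 274 369 [ 0.5377 -0.0038] [0.5378 0.0825] 0.0863077287004218
260 276 368 [ 0.5759 -0.0033] [0.576  0.0827] 0.08605564729326634
300 277 367 [ 0.6163 -0.0037] [0.6164 0.083 ] 0.08674135533424213
330 278 366 [ 0.6482 -0.0038] [0.6484 0.083 ] 0.08679575528152517
285 57 347 [0.3999 0.0087] [0.6676 0.003 ]
300 57 347 [0.3999 0.0214] [0.6676 0.0178]
320 57 347 [0.3999 0.0383] [0.6676 0.0376]
340 57 347 [0.3999 0.0552] [0.6677 0.0573]
360 57 347 [0.3999 0.0721] [0.6677 0.0771]
gray 273 [336 347 348 352 347 361 296 175 271 266 256 268 261]
gray 276 [264 263 259 257 258 269 195  83 105 128 142 137 145]
gray 372 [377 375 372 380 374 369 360 247 281 290 285 280 273]
gray 369 [235 233 228 235 237 238 178 108 209 192 197 224 213]
[ 83  82  85  88  83  87  83  79  83  84  87 131 140 139 142 140 142 141
 142 144 139 138 140]
pot [   32   181   156   132 16301] [109.2369 242.7312] [ 0.5551 -0.1441  0.085 ]
```

```bash
python3 - <<'E'
from h import *
im,c=load("w2"); print("floor edge x",onz(c,(323,107),.004)[0],"step",onz(c,(276,153),.066)[0],onz(c,(369,153),.066)[0])
o=np.array([.5069,.4046,.0445]); yaw=25.4; d=-np.array([np.cos(np.radians(yaw)),np.sin(np.radians(yaw)),0])
for up in (.03,0.):
    p,e=spose(o+[0,0,up],yaw); print(robot.line_to(p,vel=.12 if up else .05,rotation=e,guard=15))
print(robot.observe()["ft_force"])
robot.set_gripper(0.0); s=robot.observe(); print(s["gripper_width"],s["ft_force"],s["tool_pos"])
p=s["tool_pos"]
robot.line_to(p+[0,0,.0205],vel=.05); print(robot.observe()["ft_force"])
print(robot.line_to(p+[0,0,.0205]+.10*d,vel=.08,guard=15)); s=robot.observe(); print(s["ft_force"],s["time"],s["gripper_width"])
a,_=snap("sc1","scene"); b,_=snap("w4")
cv2.imwrite("pics/v4.png",np.hstack([cv2.resize(a[80:230,300:460],(427,400),interpolation=cv2.INTER_CUBIC),cv2.resize(b,(373,400))[:, :]]))
E
```

```text
floor edge x 0.4400129089534752 step 0.47848242100474425 0.4785669135608082
False
False
[-0.1104 -0.7379 -0.5704]
0.028997373783355707 [ 0.1246 -0.0496  3.4657] [0.5028 0.4026 0.2307]
[ 0.0333 -0.5423 -1.1969]
False
[ 0.4969 -0.1892 -0.8223] 9.225 0.028929812019601483
```

View pics/v4.png

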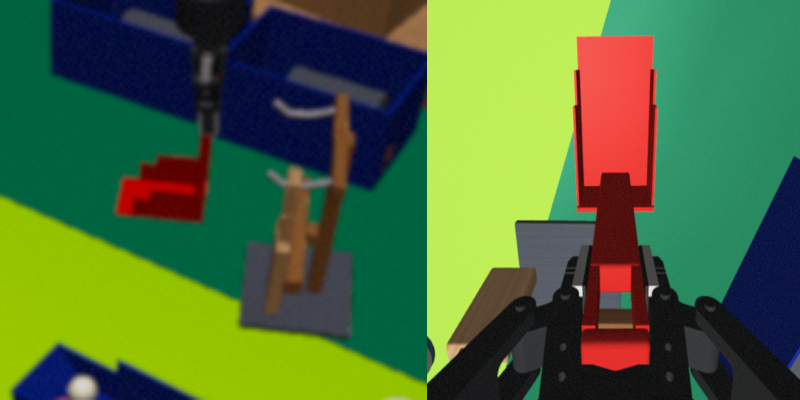

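The scoop is off the hook and held straight, with the paddle still hanging. Checking the scoop's pose in the hand before going into the bin.

```bash
python3 - <<'E'
from h import *
im,c=load("w4"); s=robot.observe(); Rt=R.from_euler("xyz",s["tcp_rot"],degrees=True); print(s["tcp_rot"])
hsv=cv2.cvtColor(im,cv2.COLOR_BGR2HSV)
m=cv2.inRange(hsv,(0,150,60),(6,255,255))|cv2.inRange(hsv,(174,150,60),(180,255,255))
n,l,st,_=cv2.connectedComponentsWithStats(m); k=1+np.argmax(st[1:,4]); m=l==k
v0=np.where(m.sum(1)>20)[0].min(); u=np.where(m[v0+6])[0]; u2=np.where(m[v0+30])[0]; print("lip row",v0,"cols",u.min(),u.max(),u2.min(),u2.max())
rows=np.where(m[:,323])[0]
t=R.from_euler("z",25.4,degrees=True)
for th in (0,-2,2):
    a=np.radians(th); X=t.apply([np.cos(a),0,np.sin(a)]);H=t.apply([-np.sin(a),0,np.cos(a)]);Y=t.apply([0,1,0])
    e,z=O(25.4,5); org=s["tool_pos"]+.054*z-.132*H
    print(th,proj(c,[org-.098*X+s_*.0355*Y+.003*H for s_ in (-1,1)]).ravel(), "rear top",proj(c,[org+.007*X+s_*.0355*Y+.045*H for s_ in (-1,1)]).ravel(), "handle top front",proj(c,[org-.007*X+s_*.015*Y+.172*H for s_ in (-1,1)]).ravel())
for v in range(v0,st[k][1]+st[k][3],12):
    u=np.where(m[v])[0]; print(v,u.min(),u.max(),end="; ")
E
```

```text
[ 179.9987    4.9954 -154.6071]
lip row 43 cols 258 387 259 386
0 [255.2581  44.89   387.9114  44.8693] rear top [255.3286 256.2206 388.0755 256.1416] handle top front [258.0549 420.0492 383.3196 419.932 ]
-2 [253.745   35.1387 389.3726  35.1204] rear top [255.0385 250.859  388.3518 250.7812] handle top front [258.2603 425.2342 383.1325 425.116 ]
2 [256.677   54.4497 386.5417  54.4269] rear top [255.5859 261.6055 387.8312 261.5254] handle top front [257.8795 414.7034 383.4781 414.5873]
43 349 386; 55 258 387; 67 259 386; 79 260 386; 91 253 392; 103 254 391; 115 255 391; 127 255 391; 139 252 394; 151 252 393; 163 252 393; 175 253 392; 187 254 391; 199 255 390; 211 256 390; 223 256 389; 235 257 388; 247 258 387; 259 291 354; 271 289 356; 283 287 358; 295 284 361; 307 282 363; 319 279 366; 331 278 369; 343 276 370; 355 273 373; 367 270 376; 379 268 378; 391 264 382; 403 265 381; 415 263 383; 427 264 382; 439 291 355;
```

```bash
cat >> h.py <<'E'
BX,BY,BYAW=.5395,.0397,0.
def S(org,yaw,th=0,vel=.15,guard=None):
    p,e=spose(org,yaw,th); return robot.line_to(p,vel=vel,rotation=e,guard=guard)
def lipo(L,phi):  # scoop origin for lip-bottom (world x,z), mouth-up angle phi
    a=np.radians(phi); return np.array([L[0]+.098*np.cos(a),BY,L[1]-.098*np.sin(a)])
E
python3 - <<'E'
from h import *
fx=BX+.100
s=robot.observe(); robot.line_to(s["tool_pos"]+[0,0,.05],vel=.2)
p,e=spose((fx,BY,.13),0); robot.move_pose(p,e)
print(S((fx,BY,.075),0,vel=.15,guard=15))
print("down",S((fx,BY,.002),0,vel=.04,guard=5)); s=robot.observe(); 
zz=s["tool_pos"][2]-(p[2]-.13); print("org z at contact",zz,s["ft_force"],s["time"],s["tool_pos"])
z=max(zz,.003)+.001
S((fx,BY,z),0,vel=.03)
print("push",S((BX-.002+.003,BY,z),0,vel=.07,guard=25)); s=robot.observe(); print(s["tool_pos"],s["ft_force"],s["time"],"z",z)
b,_=snap("w5")
E
```

```text
False
down True
org z at contact 0.004552406065300385 [-0.6313 -0.2517  3.3557] 13.3167 [0.6349 0.0397 0.1903]
push False
[0.536  0.0397 0.1913] [-0.9496  0.072  -2.924 ] 15.1333 z 0.005552406065300385
```

View pics/w5.png

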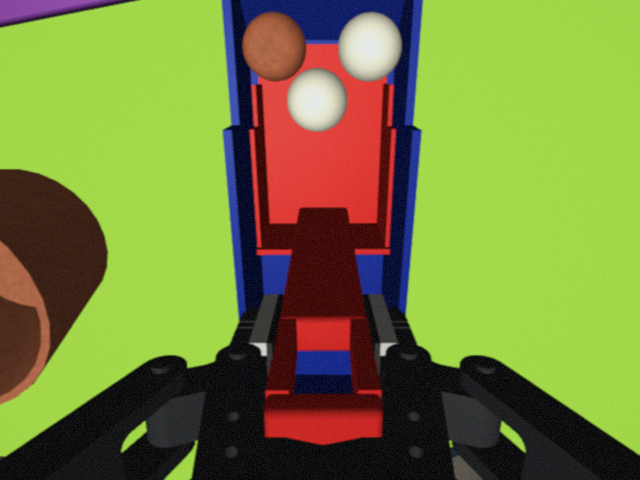

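All three balls are over or at the lip: ball 3 is inside (317,100), and the other two are against the panel at (275,45) and (370,45), slightly wider than the scoop's sides. Now tilting while following the panel up.

```bash
python3 - <<'E'
from h import *
for phi in (4,8,12,16):
    Lz=.0055+.105*np.sin(np.radians(phi)); Lx=BX-.100-(Lz-.004)*.84+.0025
    g=S(lipo((Lx,Lz),phi),0,-phi,vel=.04,guard=25); s=robot.observe(); print(phi,g,s["ft_force"],s["time"])
    if g: break
robot.pause(.3); snap("w6")
E
```

```text
4 False [-0.0821  0.2137 -2.2983] 15.45
8 False [ 0.2339 -0.4637 -1.703 ] 15.75
12 False [-0.524  -0.2439 -2.0097] 16.0417
16 False [ 0.1364 -0.3417 -3.0902] 16.3333
```

View pics/w6.png

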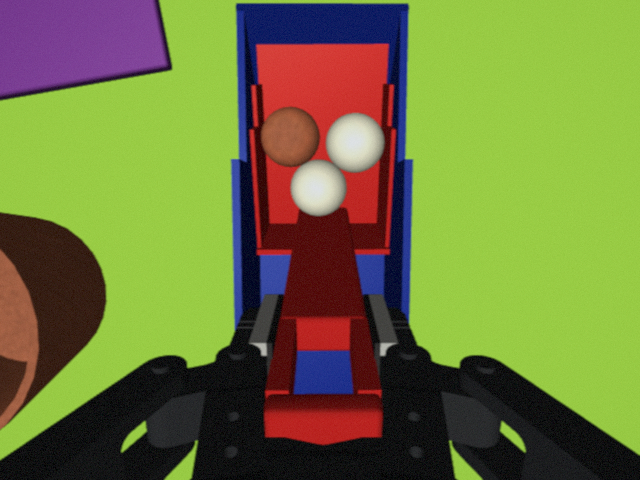

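All three balls lie in the scoop at (290,137), (355,142), (318,188), well back from the lip. Lift them, carry over to the pot, and stop before pouring.

```bash
cat >> h.py <<'E'
def pour_org(L,yaw,th):
    a=np.radians(th); return np.array(L)-.098*R.from_euler("z",yaw,degrees=True).apply([-np.cos(a),0,-np.sin(a)])
E
python3 - <<'E'
from h import *
im,c=load("w2")
x0,x1,yl=onz(c,(102,180.5),.085)[0],onz(c,(102,313.5),.085)[0],onz(c,(31.5,246),.085)[1]
print("pot x",x0,x1,x1-x0,(x0+x1)/2,"y",yl+.062)
px,py=(x0+x1)/2,yl+.062; json.dump([px,py],open("pot.json","w"))
L=np.array([px,py-.032,.105])
for th in (-18,0,20,40,55): print(th,robot.ik(*spose(pour_org(L,-90,th),-90,th)))
a=18; Lz=.0065+.105*np.sin(np.radians(a)); Lx=BX-.1-(Lz-.004)*.84+.006
o=lipo((Lx,Lz),a); S(o,0,-a,vel=.04); 
print(S(o+[.01,0,.14],0,-a,vel=.10,guard=20)); robot.pause(.4); s=robot.observe(); print(s["ft_force"],s["time"],o)
o1=o+[.01,0,.14]; o2=pour_org(L+[0,0,.06],-90,-a)
for f,y in ((.33,-30),(.67,-60),(1,-90)): print(robot.ik(*spose(o1+(o2-o1)*f,y,-a)))
for f,y in ((.33,-30),(.67,-60),(1,-90)): S(o1+(o2-o1)*f,y,-a,vel=.10)
robot.pause(.3); s=robot.observe(); print(s["ft_force"],s["time"],s["tool_pos"])
b,_=snap("w7"); a_,_=snap("sd7","side")
cv2.imwrite("pics/v7.png",np.hstack([cv2.resize(b,(427,320)),cv2.resize(a_[180:340,230:420],(373,320))]))
E
```

```text
pot x 0.49903462918390445 0.6206067393244253 0.12157211014052088 0.5598206842541649 y -0.15025270680443625
-18 [-45.2287  23.4906  19.7067  95.524    9.1157  44.0276]
0 [-36.685    7.2713   5.4975  85.2343  -4.0078  53.2103]
20 [-24.1407  -3.8133  -6.0298  76.9864 -22.6846  63.6874]
40 [-10.4188  -5.2909 -12.6153  72.4249 -44.0629  75.4238]
55 [ -1.3727   1.0871 -13.1645  73.3724 -59.9715  87.2562]
False
[ 0.5701  0.0735 -2.7531] 18.9083 [0.5093 0.0397 0.0087]
[-22.3923  17.8486  19.8852 104.9261   1.7066   7.4149]
[-35.0816  21.0199  23.2672 104.0729   5.4385  24.3547]
[-45.2287  24.3283  26.9955 101.9752   9.1157  44.0276]
[ 0.2835 -0.3686 -2.1384] 23.35 [ 0.5599 -0.3281  0.3129]
```

View pics/v7.png

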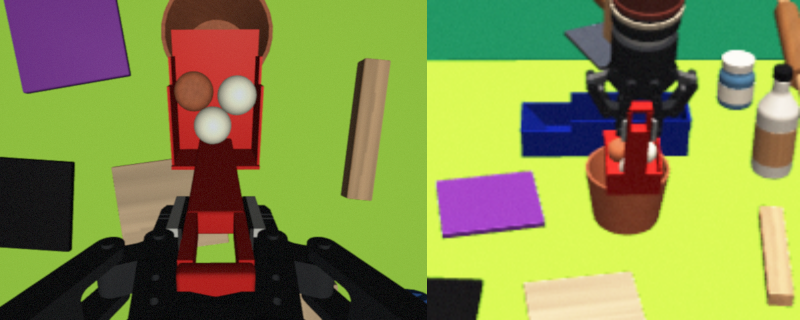

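The balls are still in the scoop, and the lip is centred over the pot. Pour slowly, pivoting about the lip.

```bash
python3 - <<'E'
from h import *
px,py=json.load(open("pot.json")); L=np.array([px,py-.032,.105])
S(pour_org(L,-90,-18),-90,-18,vel=.08)
for th,v in ((0,.08),(10,.06),(20,.035),(30,.06),(42,.08),(52,.08)):
    g=S(pour_org(L,-90,th),-90,th,vel=v,guard=20); print(th,g,robot.observe()["ft_force"])
    if g: break
robot.pause(.5); s=robot.observe(); print(s["time"],s["ft_force"])
b,_=snap("w8"); a_,_=snap("sc8","scene")
cv2.imwrite("pics/v8.png",np.hstack([cv2.resize(b,(427,320)),cv2.resize(a_[200:360,230:416],(373,320))]))
E
```

```text
0 False [ 0.1445 -0.2149 -2.0102]
10 False [ 0.3225 -0.0258 -1.1729]
20 False [-0.4345 -0.2306 -1.6251]
30 False [-0.3891 -0.9852 -1.5129]
42 False [-0.1169  0.5144 -1.1109]
52 False [-0.0045  0.0103 -1.254 ]
29.7917 [-0.2298  0.3653 -1.3261]
```

View pics/v8.png

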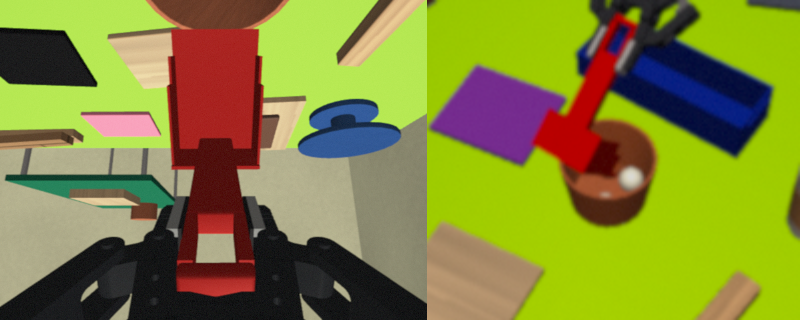

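```bash
python3 - <<'E'
from h import *
px,py=json.load(open("pot.json")); L=np.array([px,py-.032,.105])
S(pour_org(L+[0,0,.06],-90,40),-90,40,vel=.12); S(pour_org(L+[0,-.06,.07],-90,0),-90,0,vel=.15); print(robot.observe()["time"])
for n,seed in (("scene",(248,345)),("side",(311,337))):
    im=cv2.imread(f"pics/{n}0.png"); c=robot.get_calibration(n); m=np.zeros((482,642),np.uint8)
    cv2.floodFill(cv2.GaussianBlur(im,(5,5),0),m,seed,0,(28,)*3,(28,)*3,cv2.FLOODFILL_FIXED_RANGE|cv2.FLOODFILL_MASK_ONLY|(255<<8)); m=m[1:-1,1:-1]
    ct=max(cv2.findContours(m,0,2)[0],key=cv2.contourArea)[:,0]
    W=np.float32([onz(c,p,.01)[:2]*1000 for p in ct]); print(n,cv2.minAreaRect(W))
b,_=snap("sc9","scene"); w,_=snap("w9")
cv2.imwrite("pics/v9.png",np.hstack([cv2.resize(w,(427,320)),cv2.resize(b[200:400,200:433],(373,320))]))
E
```

```text
32.2417
scene ((498.0010986328125, -365.0897521972656), (146.34352111816406, 126.39392852783203), 7.702667236328125)
side ((496.3944396972656, -365.61761474609375), (146.2759552001953, 125.24282836914062), 7.942545413970947)
```

View pics/v9.png

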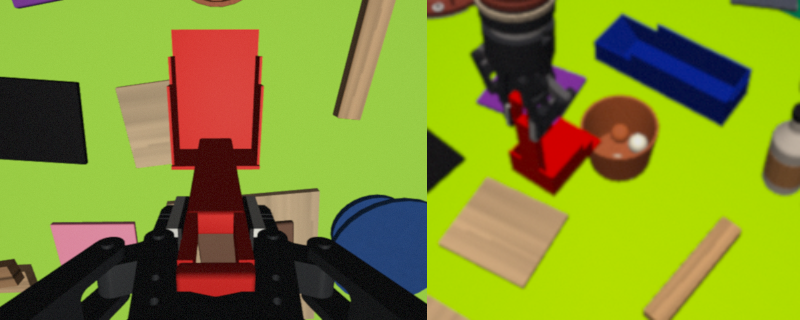

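The balls are in the pot (terracotta, white, and a second white partly behind the rim), and the bin is empty. Both views agree on the board: centre (0.497,-0.365), yaw about 7.8°. Place the scoop.

```bash
python3 - <<'E'
from h import *
yaw=7.8; a=np.radians(yaw); o=np.array([.4975,-.3655,0])+.0455*np.array([np.cos(a),np.sin(a),0])
s=robot.observe()
for y,f in ((-40,.5),(yaw,1)): 
    p,e=spose(o+[0,0,.12],y); print(robot.ik(p,e)); 
S(o+[-.02,.03,.15],-40,vel=.12); S(o+[0,0,.10],yaw,vel=.12); S(o+[0,0,.03],yaw,vel=.1)
print(S(o+[0,0,.006],yaw,vel=.03,guard=4)); s=robot.observe(); p,_=spose(o,yaw); print("org z",s["tool_pos"][2]-p[2],s["ft_force"],s["time"])
robot.set_gripper(.085); robot.pause(.2)
e,z=O(yaw,AL); t=robot.observe()["tool_pos"]; print(robot.line_to(t-.14*z,vel=.12,guard=10))
s=robot.observe(); print(s["time"],s["ft_force"],s["gripper_width"])
robot.move_pose(s["tool_pos"]+[-.04,.10,.06],[180,0,180])
w,_=snap("w10"); b,_=snap("sd10","side")
cv2.imwrite("pics/v10.png",np.hstack([cv2.resize(w,(400,300)),cv2.resize(b[200:380,200:440],(400,300))]))
cv2.imwrite("pics/v11.png",np.hstack([cv2.resize(snap("sc10","scene")[0],(400,300))]))
E
```

```text
[-45.2041   8.5165   8.3719  84.8759   0.4529  -5.1844]
[-46.8257  10.51    10.6031  87.1937   4.0752 -54.5225]
True
org z 0.010593258959821245 [ 0.8886 -0.7045  2.6822] 35.825
False
37.925 [ 0.1138 -0.1239 -0.4017] 0.08536415591053603
```

View pics/v10.png

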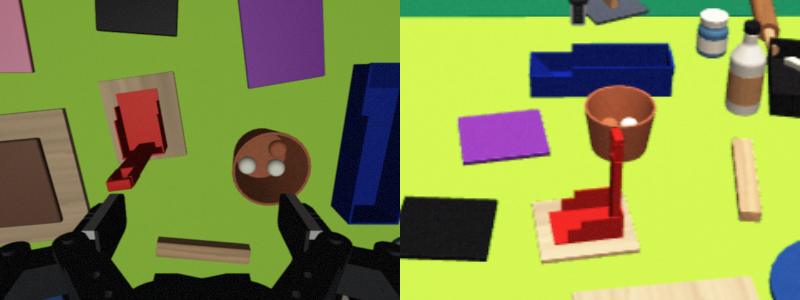

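The scoop stands upright on the board and all three balls show in the pot. Handing in.

```bash
python3 - <<'E'
from h import *
im=cv2.imread("pics/sc10.png").astype(int); i0=cv2.imread("pics/scene0.png").astype(int)
for n,(x0,x1,y0,y1) in dict(paddle=(422,437,112,200),jar=(433,463,228,265),bottle=(410,445,264,322),guide=(335,398,336,405),pot=(295,346,258,312)).items(): print(n,abs(im-i0)[y0:y1,x0:x1].mean())
print(robot.observe()["time"],robot.observe()["ft_force"]); robot.job_done()
E
```

```text
paddle 2.826767676767677
jar 4.875075075075075
bottle 4.223645320197044
guide 4.990261483015106
pot 8.457274267731783
38.6417 [-0.4015 -0.0561 -0.4887]
the job is handed in; nothing more can be done
```

I carried out the whole job and handed it in at 38.6 s of the 72 s. No verdict was reported, so the results below rest on my own last checks.

- **Scoop off the hook:** I gripped the handle at its eye from above, lifted it about 20 mm and drew it off. The paddle stayed hanging.
- **Scooping:** I pushed the scoop along the bin floor to the sloping end, then tilted it while following the panel up. All three balls went in together and were lifted clear.
- **Pouring:** I tipped the balls slowly into the pot. All three, two white and one terracotta, are visible in the pot in the last wrist picture.
- **Placing:** I aimed the scoop's floor middle at the board's centre. In the last pictures it stands upright and fully on the board; I did not measure its tilt or offset there. At contact the commanded geometry put its underside about 10.6 mm above the table, against the board's 10 mm top. The gripper is open and clear.

**Bystanders:** comparing the scene picture before and after, the paddle, jar, bottle and guide bar show almost no change. The pot area differs a little more, probably because of the balls now in it, and I saw no sign that it moved. No force guard tripped except the two intended touch-downs, on the bin floor and on the board.

No check failed. The one disagreement was early: hand-picked pixels put the scoop's handle about 13 mm off in y. I settled it with two close wrist views that agreed to within 1 mm.

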